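Take the breakfast warmer's plate temperature

ROBOT

A 6-joint arm with a two-finger parallel gripper is mounted at the origin on the work surface. World frame = base frame: x ahead of the robot, y to its left, z up, the work surface at z = 0. Lengths are in m, angles in rad, forces in N, time in s.
With the tool pointing down it reaches from about 0.375 to 0.925 m from the base axis. Payload 5.7 kg.
Tool frame: the origin (TCP) lies on the centre line of the jaws, within the pads' length; the fingertips stand 8 mm ahead of it and the grasp point (between the pads) lies 11 mm behind it; z points along the fingers, y is the line along which they close (so a half turn about z gives the same grasp; the last joint's range is limited). The gripper opens to 88 mm and grips with 3 to 60 N. Pads are 20 mm wide; open, the fingers measure 115 mm over their backs; the gripper's body (75 mm by 178 mm) begins 61 mm behind the grasp point.
Start: joints at [-1.29, 0.359, 1.51, -0, 1.272, -0.115], TCP at [0.231, -0.554, 0.231] pointing down, gripper open.
Joint ranges: [-2.97, 2.97], [-1.01, 2.36], [0.21, 2.38], [-0.96, 4.11], [0.2, 2.71], [-2.98, 2.98]. Speed limits (rad/s): [2.39, 2.39, 3.14, 3.14, 3.14, 3.14].

INTERFACE

Orientations are given as a rotation vector (axis times angle).
In Python, from cell import ctrl, imaging, workorder gives the robot as it stands.
- The arm moves only by the shell command python3 -m handwheel 'ROWS' [OPENING] [FORCE]. ROWS is JSON, a list of rows, each a list of 4 numbers: the shift along the tool's x, y, z in units of 50 mm (1.0 is 50 mm), then the turn about the tool's z in units of 8 degrees (1.0 is 8 degrees). In form: [[tx, ty, tz, roll], ...]. A call has 1 to 8 rows; each row shifts and turns the commanded pose from where the row before left it, along the tool's axes as they then stand; what a row does not reach is not made up. A row lasts 1/10 s, in which the tool goes at most 50 mm and 8.59 degrees, less where a joint would pass 70% of its speed; a pose out of reach is approached as far as the arm can. A call is refused whole if a number of a shift passes 1 or a number of a turn 1, either way. A call with a gripper value outside its range is refused whole. OPENING is the opening, from 0 (shut) to 1 (fully open), set as the call begins (- or left out, the last holds). The fingers move at their own pace and stop on an object; FORCE is the grip in N (left out, the last holds). Time passes only in rows, so rows that do not move let the fingers close. It gives the time, the measured TCP pose, the force, the opening and the grip force at its end, in the units of the state.
- ctrl.read_state(): the state, without advancing time (a new reading comes with each control period).
- imaging.read_camera(name): name is "side" or "top"; returns the picture (384x512x3 uint8, red, green, blue); there is no depth.
- imaging.camera_info(name): a dict with "mtx" (3x3 intrinsics, pixels), "k1" (the pictures are not rectified: a ray, as slopes to the right and down, at radius r is drawn at 1 + k1 r^2 times it, then the intrinsics apply), "xyz" and "orientation" of the camera in the world. Camera axes: x right, y down, z forward; pixel columns grow to the right and rows downward; lengths in m; the calibration is good to about 2 mm. A picture is of the moment at which its call begins. camera_info takes no time and is no camera call.
- workorder.job_done(): hands the job in; it is judged then, once.
The state is a dict: "t": time; "joint_positions": joint angles; "joint_velocities": joint speeds; "effort": joint torques, N m; "ee_pos": TCP position; "tool_rot": TCP orientation; "force": force on the tool from outside, world axes, zero at the start; "torque": the same for the moment, N m; "width": finger opening in m; "grip_force": force on a finger pad.
Only numpy, scipy, OpenCV 4.12 (cv2) and the standard library are available. Lean on these libraries where they do the work, as an engineer would, in place of code of your own. Each camera call takes 0.05 s, during which the arm holds its last target. There are 200 camera calls.

TASK

Move the little milk jug from the warmer onto the cork coaster and set it down gently, standing upright and wholly on the cork. Then take the surface thermometer out of its wooden rest and hold it upright with its tip on the bright spot in the middle of the warmer's plate, pressing lightly so that the sprung tip is about half pushed in (5 of its 10 mm), never hard; finish there, still holding it steady in the gripper. Leave everything else on the table where it is.

Things in the scene. Friction and masses are not known exactly. Their poses are not given: they have to be found in the camera images.
- jug: small white china milk jug with two thin blue bands, empty, about 180 g, at first on the warmer's plate, hiding the spot. Origin: centre of its foot; z up. Handle loop on +y (out to 54 from the axis), spout on -y (out to 40). 75 high; foot 48 across, belly 60 at 30 high, 59 at 55 high, rim 57; wall 4. Grip it across the body along its x.
- coaster: round cork coaster, 120 across, 8 thick, fixed on the table to one side of the warmer (left or right). Origin: centre of its underside on the table; its top is 8 above.
- spot (a point): the marked spot: a bright steel disc 20 across, inlaid at the centre of the dark round steel hot plate (176 across, level, rigid) of the white square warmer (200 x 200 x 45 high, fixed). The point is on the top surface, 45 above the table; z up.
- warmer: the white square warmer, 200 x 200 x 45 high, fixed on the table (switched off). Origin: centre of its underside; z up.
- rest: light wooden thermometer rest, base 120 x 85, fixed on the table, across the warmer from the coaster. Origin: on the table, below the socket's mouth. A 44 x 44 x 40 socket block between two cheeks (74 high, 68 wide over all) has a 10 through hole leaning 0.35 rad (20 deg) from vertical, its top towards the rest's -x (away from the robot); mouth 90 above the origin.
- probe: surface thermometer leaning in the rest, about 90 g: white box handle 26 (x) x 20 (y) x 85 long, below it a steel rod 8 across. Origin: centre of the handle's lower end, which sits on the socket's mouth; z along the handle, away from the tip: handle z 0 to 85, rod and tip 0 to -75. Grip the flat sides, 20 apart along y, at z 45 to 60; draw it out along its z. Upright: z vertical, tip down.
- tip_end (a point): the flat end of the thermometer's sprung tip, 7 across, on the probe's axis 75 below its origin when the tip is out. z along the probe.
- tip (a joint): how far the sprung tip is pushed into the rod: 0 fully out, 0.010 m fully in. Spring: 0.45 N to start moving plus 0.45 N per mm, so 5 mm is about 2.7 N, 10 mm is 5 N and then it is solid.
- teapot: white round teapot with blue bands, 145 high, bystander, to be left alone; origin: centre of its foot
- mug_a: tall white mug, 80 across, 105 high, bystander, to be left alone; origin: centre of its foot
- mug_b: second tall white mug, 80 across, 105 high, bystander, to be left alone; origin: centre of its foot
- biscuits: white plate 190 across with biscuits, 30 high, bystander, to be left alone; origin: centre of its foot
- sugar_bowl: white bowl with sugar cubes, 92 across, 55 high, bystander, to be left alone; origin: centre of its foot
- jam_jar: amber glass jar with steel cap, 60 across, 85 high, bystander, to be left alone; origin: centre of its foot
- teaspoon: steel spoon 120 long, lying, bystander, to be left alone; origin: the middle of its length, underside

How it is judged:
On the way, in this order (a step that is already met when the one before it is completed fails the run):
1. the jug stands released on the coaster (horizontal distance between jug and coaster below 0.035 m and height (world z) of jug between 0.004 and 0.012 m and angle between jug's own z axis and vertical below 0.1 rad and contact force between jug and the fingers below 0.05 N and linear speed of jug below 0.02 m/s), for 0.2 s.
2. the thermometer is gripped and clear of its rest (contact force between probe and the fingers above 3 N and distance between tip_end and rest above 0.1 m and contact force between probe and rest below 0.01 N), for 0.1 s.
At the end, for the whole second after the job is handed in: Jug upright (0.1 rad), released, still, within 35 mm of the coaster's centre. Thermometer gripped, still, upright within 0.12 rad, tip end on the plate within 10 mm of the spot's centre, pushed in 2 to 8.5 mm, pressing with 0.7 to 6 N (all of step 1 and contact force between probe and the fingers above 3 N and horizontal distance between tip_end and spot below 0.01 m and z of tip_end in the frame of spot below 0.004 m and angle between probe's own z axis and vertical below 0.12 rad and z of probe in the frame of spot above 0.06 m and value of joint tip between 0.002 and 0.0085 m and contact force between probe and warmer between 0.7 and 6 N and linear speed of probe below 0.02 m/s); the arm keeps its last pose, push and grip.
It fails at once if the jug is tipped over (angle between jug's own z axis and vertical above 0.5 rad).
It fails at once if the jug is dropped (contact force between jug and the fingers below 0.05 N and linear speed of jug above 0.6 m/s).
It fails at once if the thermometer is pressed hard on the warmer (contact force between probe and warmer above 12 N).
It fails at once if something else on the table is moved by more than 25 mm (distance of any of teapot, mug_a, mug_b, biscuits, sugar_bowl, jam_jar, teaspoon from where it was at the start of the episode above 0.025 m).
It also fails if it takes over 54 s, if anything falls off the work surface, if the arm or the gripper's body presses on something with over 40 N, if the wrist force passes 120 N, or if a joint passes its speed limit or range.

## Working session

There is one attempt and no reset: what is moved stays moved. The work goes in short steps, Python scripts to look and compute and a shell command to move; the robot and the scene stay as the last step left them, time stands still between calls to the robot, and variables do not carry over. Pictures are saved under pics/ and viewed, at most 10 in all, crops included, and the job is handed in when it is done.

```bash
mkdir -p pics; ls; python3 - <<'E'
from cell import ctrl, imaging
import cv2
for n in("top","side"):
    im=imaging.read_camera(n); cv2.imwrite(f"pics/{n}0.png",im[:,:,::-1]); print(imaging.camera_info(n))
print(ctrl.read_state())
E
```

```text
pics
{'mtx': array([[492.3378814 ,   0.        , 248.47230437],
       [  0.        , 492.3378814 , 204.97250326],
       [  0.        ,   0.        ,   1.        ]]), 'k1': -0.12992061434640373, 'xyz': array([0.4209935 , 0.01780896, 1.56811546]), 'orientation': array([-2.21746651,  2.15628759, -0.08989497])}
{'mtx': array([[392.60340604,   0.        , 255.01702521],
       [  0.        , 392.60340604, 198.45896788],
       [  0.        ,   0.        ,   1.        ]]), 'k1': -0.1349012244138236, 'xyz': array([0.28905309, 0.74021501, 0.75052551]), 'orientation': array([-0.50968841,  2.70045355, -1.21618111])}
{'t': 0.1, 'joint_positions': array([-1.29009219e+00,  3.59438561e-01,  1.51127753e+00, -1.14300789e-05,
        1.27249928e+00, -1.15104812e-01]), 'joint_velocities': array([-0.00089788, -0.00310872, -0.00225764, -0.00125109,  0.00146536,
       -0.00141569]), 'effort': array([-1.32027984e-03, -5.16360748e+01, -2.71405274e+01,  6.75908918e-02,
        2.77207210e-02, -2.38269888e-05]), 'ee_pos': array([ 0.23115638, -0.55305155,  0.22990808]), 'tool_rot': array([-3.07868535e+00, -6.17372086e-01,  2.27792373e-04]), 'force': array([ 0.29098745,  0.1720698 , -0.55401609]), 'torque': array([-0.0530313 , -0.04784351,  0.00276893]), 'grip_force': 0.0, 'width': 0.08787138817691073}
```

View pics/top0.png

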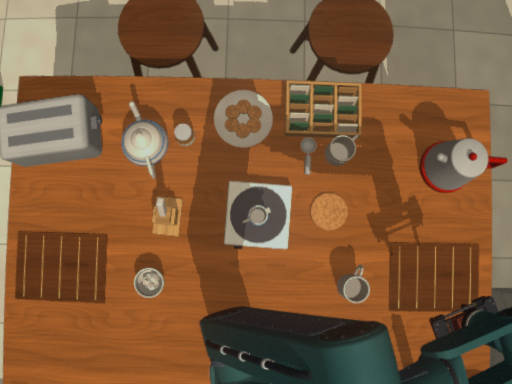

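View pics/side0.png

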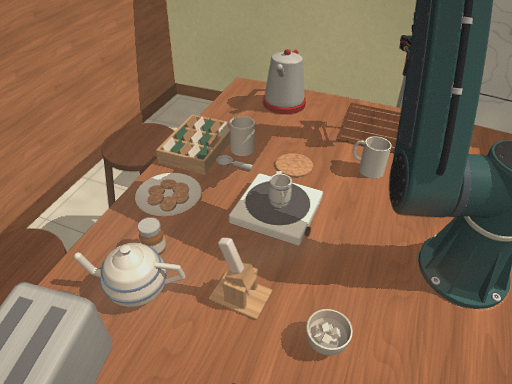

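The top view shows the jug on the warmer near (258,215), the coaster at (329,211), and the rest with the probe at (167,216). The probe's top leans up-image, towards about (160,205). In the side view the jug is at (280,190) and the handle at (232,255).

```bash
cat > h.py <<'E'
import numpy as np, cv2
from scipy.spatial.transform import Rotation as R
from cell import ctrl, imaging
def ray(n,uv):
    c=imaging.camera_info(n); K=c["mtx"]; D=np.array([c["k1"],0,0,0,0.])
    p=cv2.undistortPoints(np.array(uv,float).reshape(-1,1,2),K,D).reshape(-1,2)
    d=np.c_[p,np.ones(len(p))]@R.from_rotvec(c["orientation"]).as_matrix().T
    return np.array(c["xyz"]),d
def plane(n,uv,z):
    o,d=ray(n,uv); return o+d*((z-o[2])/d[:,2])[:,None]
def proj(n,P):
    c=imaging.camera_info(n); Rm=R.from_rotvec(c["orientation"]).as_matrix()
    p=(np.atleast_2d(P)-c["xyz"])@Rm
    return cv2.projectPoints(p,np.zeros(3),np.zeros(3),c["mtx"],np.array([c["k1"],0,0,0,0.]))[0].reshape(-1,2)
def tri(u1,u2):
    a,d=ray("top",[u1]);b,e=ray("side",[u2]);d=d[0];e=e[0]
    s=np.linalg.lstsq(np.c_[d,-e],b-a,rcond=None)[0]
    p,q=a+s[0]*d,b+s[1]*e; return (p+q)/2,np.linalg.norm(p-q)
def crop(im,x0,y0,x1,y1,k): return cv2.resize(im[y0:y1,x0:x1],None,fx=k,fy=k,interpolation=cv2.INTER_CUBIC)
E
python3 - <<'E'
from h import *
t=cv2.imread("pics/top0.png"); s=cv2.imread("pics/side0.png")
hsv=cv2.cvtColor(t,cv2.COLOR_BGR2HSV)
def big(m,x0,y0,x1,y1):
    z=np.zeros_like(m); z[y0:y1,x0:x1]=m[y0:y1,x0:x1]
    return max(cv2.findContours(z,cv2.RETR_EXTERNAL,cv2.CHAIN_APPROX_NONE)[0],key=cv2.contourArea)
print("cork hsv",hsv[211,329],"wood",hsv[240,330], hsv[190,350])
w=big(((hsv[...,1]<60)&(hsv[...,2]>130)).astype(np.uint8)*255,215,170,300,260)
r=cv2.minAreaRect(w); W=plane("top",cv2.boxPoints(r),.045); print("warmer",W.mean(0),np.linalg.norm(W-np.roll(W,1,0),axis=1),W)
m=(hsv[...,2]>hsv[240,330][2]+25)&(hsv[...,1]>70)
c=big(m.astype(np.uint8)*255,305,188,352,235); e=cv2.fitEllipse(c); print("coaster",e,plane("top",[e[0]],.008), plane("top",c.reshape(-1,2),.008).ptp(0) if hasattr(np.ndarray,'ptp') else np.ptp(plane("top",c.reshape(-1,2),.008),0))
a=crop(t,135,175,205,245,8);b=crop(t,225,180,295,250,8)
cv2.imwrite("pics/t1.png",cv2.resize(np.hstack([a,b]),(800,400)))
a=crop(s,200,225,280,325,6);b=crop(s,240,150,320,250,6)
cv2.imwrite("pics/s1.png",cv2.resize(np.hstack([a,b]),(800,500)))
E
```

```text
cork hsv [ 14 160 186] wood [ 13 186 144] [ 12 184 161]
warmer [ 0.50534376 -0.02217936  0.045     ] [0.19541695 0.1978932  0.19719927 0.19810737] [[ 0.41129281  0.08039219  0.045     ]
 [ 0.60897809  0.07132311  0.045     ]
 [ 0.59945681 -0.12564617  0.045     ]
 [ 0.40164731 -0.11478656  0.045     ]]Traceback (most recent call last):
  File "<stdin>", line 11, in <module>
AttributeError: `ptp` was removed from the ndarray class in NumPy 2.0. Use np.ptp(arr, ...) instead.
```

```bash
python3 - <<'E'
from h import *
t=cv2.imread("pics/top0.png"); s=cv2.imread("pics/side0.png")
hsv=cv2.cvtColor(t,cv2.COLOR_BGR2HSV)
m=((hsv[...,2]>168)&(hsv[...,1]>70)&(hsv[...,1]<178)).astype(np.uint8)*255
z=np.zeros_like(m); z[188:235,305:355]=m[188:235,305:355]
c=max(cv2.findContours(z,cv2.RETR_EXTERNAL,cv2.CHAIN_APPROX_NONE)[0],key=cv2.contourArea)
e=cv2.fitEllipse(c); print("coaster",e,plane("top",[e[0]],.008), np.ptp(plane("top",c.reshape(-1,2),.008),0))
a=crop(t,135,175,205,245,8);b=crop(t,225,180,295,250,8)
cv2.imwrite("pics/t1.png",cv2.resize(np.hstack([a,b]),(800,400)))
a=crop(s,200,225,280,325,6);b=crop(s,240,150,320,250,6)
cv2.imwrite("pics/s1.png",cv2.resize(np.hstack([a,b]),(800,500)))
E
```

```text
coaster ((328.9716796875, 211.4747772216797), (35.51529312133789, 35.85753631591797), 135.7372283935547) [[ 0.52409196 -0.24982277  0.008     ]] [0.11570126 0.11611167 0.        ]
```

View pics/t1.png

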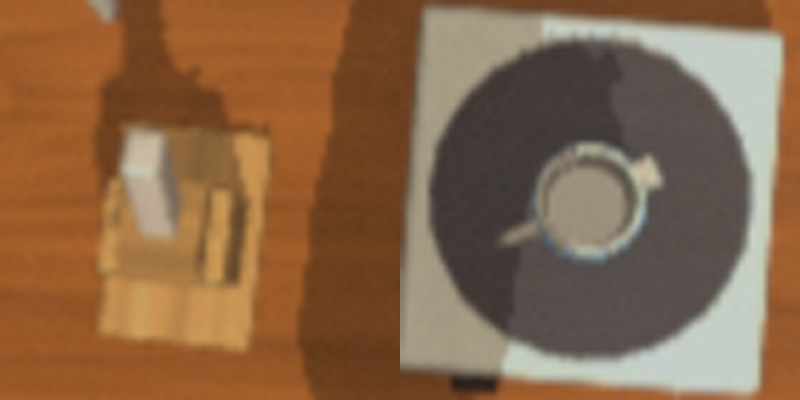

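View pics/s1.png

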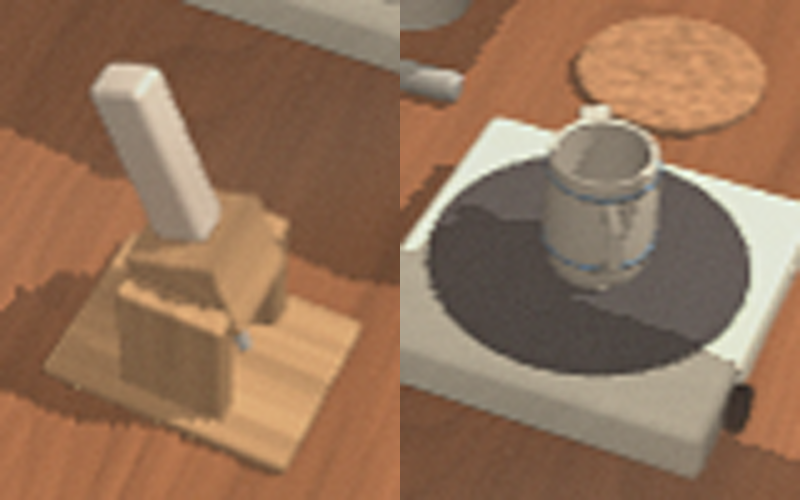

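The crops show the jug rim centre at about (257.7,214.4), with the handle towards down-left and the spout towards up-right. The probe's top face sits at about (224.8,240.6) in the side view. The base corners of the rest are also visible.

```bash
python3 - <<'E'
from h import *
T=lambda x,y,x0,y0,k:((x+.5)/k-.5+x0,(y+.5)/k-.5+y0)
k=400/70
rim=T(189,199,225,180,k); h=T(105,240,225,180,k); sp=T(249,172,225,180,k)
J=plane("top",[rim],.12)[0]; H=plane("top",[h],.085)[0]; S=plane("top",[sp],.117)[0]
print("jug",J,"handle dir",np.degrees(np.arctan2(*(H-J)[1::-1])),np.hypot(*(H-J)[:2]),"spout",np.degrees(np.arctan2(*(S-J)[1::-1])),np.hypot(*(S-J)[:2]))
srim=T(203,155,240,150,5); print("jug side",plane("side",[srim],.12)[0], tri(rim,srim))
B=plane("top",[T(268,128,135,175,k),T(247,350,135,175,k),T(100,335,135,175,k)],.012); print("base",B,np.linalg.norm(np.diff(B,axis=0),axis=1))
d1=B[0]-B[1]; d2=B[2]-B[1]; print("lean yaw",np.degrees(np.arctan2(d1[1],d1[0])),np.degrees(np.arctan2(d2[1],d2[0]))-90)
yaw=np.arctan2(d1[1],d1[0])
st=T(126,80,200,225,5); P=plane("side",[st],.1698)[0]; tt=T(145,156,135,175,k); P2=plane("top",[tt],.1698)[0]
print("top",P,P2,tri(tt,st))
P=(P+P2)/2
u=np.array([np.cos(yaw)*np.sin(.35),np.sin(yaw)*np.sin(.35),np.cos(.35)]); v=np.array([-np.sin(yaw),np.cos(yaw),0]); w=np.cross(v,u)
O=P-.085*u; print("mouth",O,"grip52",O+.052*u)
for n,x0,y0,kk in(("top",135,175,k),("side",200,225,5)):
  for z in(.085,0):
    q=proj(n,[O+z*u+a*.013*w+b*.010*v for a,b in((1,1),(1,-1),(-1,-1),(-1,1))]); print(n,z,np.round(((q-[x0,y0])+.5)*kk-.5))
E
```

```text
jug [ 0.502135   -0.01961577  0.12      ] handle dir 116.05230398245602 0.04765671440060848 spout -63.965053318567826 0.03420935473559408
jug side [ 0.49949457 -0.01265993  0.12      ] (array([ 0.5020107 , -0.01988409,  0.11388032]), np.float64(0.0009588945448221933))
base [[0.5567303  0.22097076 0.012     ]
 [0.43320385 0.22807349 0.012     ]
 [0.43900454 0.31025469 0.012     ]] [0.12373049 0.08238566]
lean yaw -3.2908681288265975 -4.037475968642099
top [0.52571973 0.26791158 0.1698    ] [0.52720391 0.26158603 0.1698    ] (array([0.52796331, 0.26277495, 0.1635629 ]), np.float64(0.0006013803708299398))
mouth [0.49736357 0.26642195 0.08995332] grip52 [0.51516485 0.26539838 0.1388007 ]
top 0.085 [[123. 132.]
 [162. 136.]
 [155. 183.]
 [115. 179.]]
top 0 [[144. 200.]
 [182. 203.]
 [175. 249.]
 [137. 245.]]
side 0.085 [[ 89.  89.]
 [113.  55.]
 [166.  59.]
 [143.  93.]]
side 0 [[160. 237.]
 [181. 203.]
 [232. 209.]
 [212. 244.]]
```

```bash
python3 -m handwheel '[[0.57,-0.485,0,0],[0.57,-0.485,0,0],[0.57,-0.485,0,0],[0.57,-0.485,0,0],[0.57,-0.485,0,0],[0.57,-0.485,0,0],[0.57,-0.485,0,0],[0.57,-0.485,0,0]]' 1 15
python3 -m handwheel '[[0.57,-0.485,0,0],[0.57,-0.485,0,0],[0.57,-0.485,0,0],[0.57,-0.485,0,0],[0.57,-0.485,0,0],[0.57,-0.485,0,0],[0.57,-0.485,0,0],[0.57,-0.485,0,0]]'
python3 -m handwheel '[[0,0,0,0.9],[0,0,0,0.9],[0,0,0,0.9],[0,0,0,0.9],[0,0,0,0.9],[0,0,0,0.9]]'
python3 -m handwheel '[[0,0,0,0.9],[0,0,0,0.9],[0,0,0,0.9],[0,0,0,0.9],[0,0,0,0.92],[0,0,0,0.92],[0,0,0,0],[0,0,0,0]]'
cat >> h.py <<'E'
def goto(p,yawy):
    s=ctrl.read_state(); Rm=R.from_rotvec(s["tool_rot"]).as_matrix(); d=Rm.T@(np.array(p)-s["ee_pos"])
    yy=np.degrees(np.arctan2(Rm[1,1],Rm[0,1])); r=-((yawy-yy+90)%180-90)
    print("t",s["t"],"pos",s["ee_pos"].round(4),"yaw y",round(yy,1),"tilt z",Rm[:,2].round(3),"j6",s["joint_positions"][5].round(2),"w",round(s["width"],4),"F",s["force"].round(2),"grip",round(s["grip_force"],2)); print("units",(d/.05).round(3),"roll",round(r/8,2))
E
python3 -c "
from h import *
goto([.502,-.0195,.077],26)"
```

```text
t: 0.9
ee_pos: [0.3671, -0.2851, 0.2304]
tool_rot: [-3.08, -0.617, 0.0]
force: [0.9, -0.4, -0.3]
width: 0.088
grip_force: 0.0
t: 1.7
ee_pos: [0.5027, -0.0182, 0.2304]
tool_rot: [-3.08, -0.618, 0.001]
force: [0.9, -0.2, -0.4]
width: 0.0879
grip_force: 0.0
t: 2.3
ee_pos: [0.5021, -0.0196, 0.2303]
tool_rot: [-3.09, 0.567, 0.002]
force: [0.4, 0.7, -0.6]
width: 0.0881
grip_force: 0.0
t: 3.1
ee_pos: [0.5022, -0.0197, 0.2305]
tool_rot: [2.666, -1.661, -0.001]
force: [0.0, -0.1, 0.0]
width: 0.0881
grip_force: 0.0
t 3.1 pos [ 0.5022 -0.0197  0.2305] yaw y -153.8 tilt z [-0.001  0.    -1.   ] j6 2.51 w 0.0881 F [ 0.04 -0.06  0.02] grip 0.0
units [-5.000e-03  1.000e-03  3.069e+00] roll 0.02
```

```bash
python3 -m handwheel '[[0,0,0.6,0],[0,0,0.6,0],[0,0,0.6,0],[0,0,0.5,0],[0,0,0.4,0],[0,0,0.25,0],[0,0,0.12,0],[0,0,0,0]]'
python3 -m handwheel '[[0,0,0,0],[0,0,0,0],[0,0,0,0],[0,0,0,0],[0,0,0,0],[0,0,0,0],[0,0,0,0],[0,0,0,0]]' 0 15
python3 -m handwheel '[[0,0,0,0],[0,0,0,0],[0,0,0,0],[0,0,0,0]]'
python3 - <<'E'
from h import *
goto([.502,-.0195,.077],26)
a=cv2.cvtColor(imaging.read_camera("top"),4)[165:265,210:310];b=cv2.cvtColor(imaging.read_camera("side"),4)[140:240,230:330]
cv2.imwrite("pics/g1.png",cv2.resize(np.hstack([a,b]),(800,400),interpolation=2))
E
```

```text
t: 3.9
ee_pos: [0.502, -0.0197, 0.0765]
tool_rot: [2.664, -1.663, -0.002]
force: [0.0, -0.4, -0.1]
width: 0.0877
grip_force: 0.0
t: 4.7
ee_pos: [0.5025, -0.0199, 0.0776]
tool_rot: [2.664, -1.665, 0.0]
force: [-1.4, -0.8, 5.3]
width: 0.0578
grip_force: 15.0
t: 5.1
ee_pos: [0.5025, -0.0199, 0.0776]
tool_rot: [2.664, -1.665, 0.0]
force: [-2.2, -1.0, 5.4]
width: 0.0579
grip_force: 15.0
t 5.1 pos [ 0.5025 -0.0199  0.0776] yaw y -154.0 tilt z [ 0. -0. -1.] j6 2.51 w 0.0579 F [-2.17 -0.99  5.35] grip 15.0
units [-0.011  0.005  0.013] roll -0.0
```

```bash
python3 -m handwheel '[[0,0,-0.1,0],[0,0,-0.3,0],[0,0,-0.5,0],[0,0,-0.3,0],[0,0,0,0]]'
python3 -c "
from h import *
goto([.5245,-.250,.0405],26)"
```

```text
t: 5.7
ee_pos: [0.5041, -0.02, 0.1391]
tool_rot: [-2.662, 1.665, -0.006]
force: [0.2, -0.6, -1.6]
width: 0.0583
grip_force: 15.0
t 5.7 pos [ 0.5041 -0.02    0.1391] yaw y -154.0 tilt z [ 0.004 -0.001 -1.   ] j6 2.51 w 0.0583 F [ 0.24 -0.57 -1.56] grip 15.0
units [4.31  1.655 1.976] roll -0.0
```

```bash
python3 -m handwheel '[[0.3,0.12,0,0],[0.6,0.23,0,0],[0.7,0.27,0,0],[0.7,0.27,0,0],[0.7,0.27,0,0],[0.6,0.23,0,0],[0.45,0.17,0,0],[0.26,0.1,0,0]]'
python3 -m handwheel '[[0,0,0.3,0],[0,0,0.5,0],[0,0,0.4,0],[0,0,0.3,0],[0,0,0.15,0],[0,0,0,0],[0,0,0,0],[0,0,0,0]]'
python3 -c "
from h import *
goto([.5245,-.250,.0405],26)"
```

```text
t: 6.5
ee_pos: [0.5218, -0.2516, 0.136]
tool_rot: [2.662, -1.668, -0.001]
force: [0.2, -0.1, -0.8]
width: 0.0578
grip_force: 15.0
t: 7.3
ee_pos: [0.5228, -0.2501, 0.0555]
tool_rot: [-2.664, 1.666, -0.002]
force: [-0.8, 0.4, -1.6]
width: 0.0583
grip_force: 15.0
t 7.3 pos [ 0.5228 -0.2501  0.0555] yaw y -154.0 tilt z [ 0.001 -0.001 -1.   ] j6 2.12 w 0.0583 F [-0.77  0.36 -1.56] grip 15.0
units [ 0.013 -0.031  0.299] roll -0.0
```

```bash
python3 -m handwheel '[[0,0,0.1,0],[0,0,0.08,0],[0,0,0.06,0],[0,0,0,0],[0,0,0,0]]'
python3 -m handwheel '[[0,0,0.03,0],[0,0,0,0]]'
python3 -m handwheel '[[0,0,0.02,0],[0,0,0,0],[0,0,0,0]]'
```

```text
t: 7.8
ee_pos: [0.522, -0.2498, 0.0425]
tool_rot: [-2.664, 1.666, 0.001]
force: [0.2, 0.1, -1.5]
width: 0.0581
grip_force: 15.0
t: 8.0
ee_pos: [0.5222, -0.2498, 0.0411]
tool_rot: [-2.664, 1.666, 0.0]
force: [0.4, -0.7, -1.1]
width: 0.0581
grip_force: 15.0
t: 8.3
ee_pos: [0.5222, -0.2499, 0.0406]
tool_rot: [-2.664, 1.666, -0.0]
force: [-1.1, 0.9, 5.5]
width: 0.0582
grip_force: 15.0
```

```bash
python3 -m handwheel '[[0,0,0,0],[0,0,0,0],[0,0,0,0],[0,0,0,0],[0,0,0,0],[0,0,0,0],[0,0,0,0]]' 1
python3 -m handwheel '[[0,0,-0.2,0],[0,0,-0.5,0],[0,0,-0.8,0],[0,0,-0.9,0],[0,0,-0.9,0],[0,0,-0.4,0],[0,0,-0.2,0],[0,0,0,0]]'
python3 - <<'E'
from h import *
goto([.516-.035,.2622,.23],-93.7)
im=cv2.cvtColor(imaging.read_camera("side"),4); cv2.imwrite("pics/j1.png",crop(im,220,100,380,220,5))
E
```

```text
t: 9.0
ee_pos: [0.5222, -0.2498, 0.0401]
tool_rot: [-2.664, 1.666, 0.0]
force: [-0.4, -0.4, -0.2]
width: 0.0879
grip_force: 0.0
t: 9.8
ee_pos: [0.5227, -0.2502, 0.2367]
tool_rot: [-2.664, 1.666, -0.004]
force: [0.8, -0.1, -0.7]
width: 0.0878
grip_force: 0.0
t 9.8 pos [ 0.5227 -0.2502  0.2367] yaw y -154.0 tilt z [ 0.002 -0.001 -1.   ] j6 2.12 w 0.0878 F [ 0.79 -0.1  -0.69] grip 0.0
units [-9.579 -3.735  0.118] roll -7.54
```

View pics/j1.png

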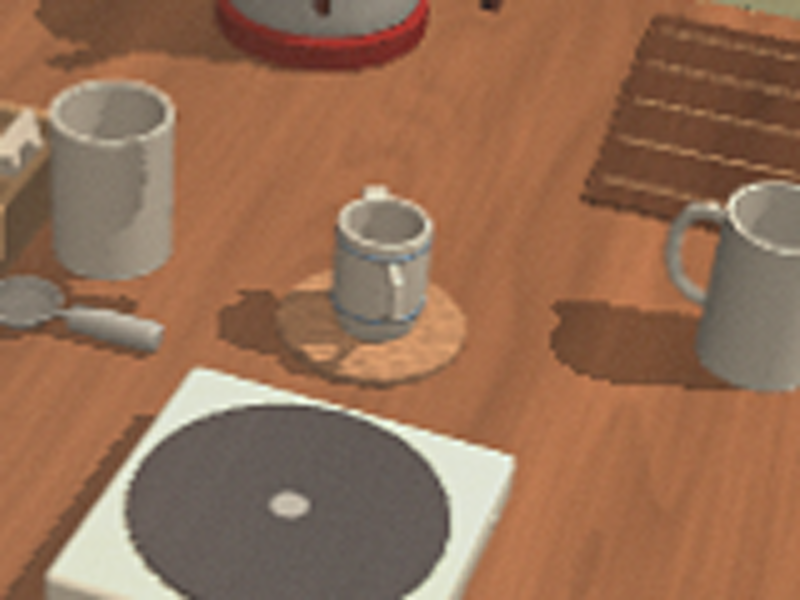

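The jug stands upright and centred on the coaster, and the spot is now visible at crop (290,504). Next is the thermometer.

```bash
python3 -m handwheel '[[0,0,0,-0.94],[0,0,0,-0.94],[0,0,0,-0.94],[0,0,0,-0.94],[0,0,0,-0.94],[0,0,0,-0.94],[0,0,0,-0.95],[0,0,0,-0.95]]'
python3 - <<'E'
from h import *
goto([.516,.2622,.20],-93.7)
im=cv2.cvtColor(imaging.read_camera("top"),4); cv2.imwrite("pics/top2.png",im)
g=cv2.cvtColor(im,6)
w=im[195:235,235:280]; m=(g[195:235,235:280]>150).astype(np.uint8)
n,l,s,c=cv2.connectedComponentsWithStats(m)
for i in range(1,n): print(s[i],c[i]+[235,195],plane("top",[c[i]+[235,195]],.045)[0])
E
```

```text
t: 10.65
ee_pos: [0.5209, -0.2491, 0.2326]
tool_rot: [-3.138, 0.094, 0.006]
force: [-0.4, -0.5, 0.0]
width: 0.0878
grip_force: 0.0
t 10.65 pos [ 0.5209 -0.2491  0.2326] yaw y -93.4 tilt z [-0.004  0.003 -1.   ] j6 1.06 w 0.0878 F [-0.41 -0.52  0.01] grip 0.0
units [ -0.704 -10.201   0.679] roll 0.04
[0 0 2 3 5] [235.4 195.8] [0.56226556 0.04910674 0.045     ]
[44  0  1  1  1] [279. 195.] [ 0.56863307 -0.0863358   0.045     ]
[20 17  6  6 27] [257.85185185 214.2962963 ] [ 0.50671437 -0.02213125  0.045     ]
[ 0 37  3  3  6] [235.66666667 233.33333333] [0.44588992 0.0448495  0.045     ]
[44 38  1  2  2] [279.  233.5] [ 0.44906331 -0.08912702  0.045     ]
```

```bash
python3 -m handwheel '[[-0.05,-0.5,0,0],[-0.05,-0.8,0,0],[-0.05,-0.9,0,0],[-0.06,-0.9,0,0],[-0.06,-0.9,0,0],[-0.06,-0.9,0,0],[-0.06,-0.9,0,0],[-0.06,-0.9,0,0]]'
python3 -m handwheel '[[-0.06,-0.9,0,0],[-0.06,-0.9,0,0],[-0.06,-0.9,0,0],[-0.05,-0.5,0,0],[-0.03,-0.3,0,0],[0,0,0,0],[0,0,0,0]]'
python3 -c "
from h import *
goto([.516,.2622,.128],-93.7)"
```

```text
t: 11.5
ee_pos: [0.52, 0.0876, 0.2335]
tool_rot: [3.14, -0.107, -0.005]
force: [-0.3, -0.2, -0.2]
width: 0.0881
grip_force: 0.0
t: 12.2
ee_pos: [0.5194, 0.2603, 0.2343]
tool_rot: [3.139, -0.103, -0.003]
force: [0.4, -0.0, -0.2]
width: 0.088
grip_force: 0.0
t 12.2 pos [0.5194 0.2603 0.2343] yaw y -93.8 tilt z [-0.002 -0.001 -1.   ] j6 1.98 w 0.088 F [ 0.43 -0.03 -0.16] grip 0.0
units [-0.067 -0.036  2.126] roll -0.01
```

```bash
python3 -m handwheel '[[-0.03,-0.02,0.4,0],[-0.04,-0.02,0.5,0],[0,0,0.5,0],[0,0,0.4,0],[0,0,0.22,0],[0,0,0.1,0],[0,0,0,0],[0,0,0,0]]'
python3 -m handwheel '[[0,0,0,0],[0,0,0,0],[0,0,0,0],[0,0,0,0],[0,0,0,0],[0,0,0,0],[0,0,0,0],[0,0,0,0]]' 0 8
python3 -m handwheel '[[0,0,0,0],[0,0,0,0],[0,0,0,0],[0,0,0,0],[0,0,0,0],[0,0,0,0]]'
```

```text
t: 13.0
ee_pos: [0.5173, 0.2635, 0.1301]
tool_rot: [-3.139, 0.103, -0.002]
force: [0.8, 0.0, 0.9]
width: 0.0877
grip_force: 0.0
t: 13.8
ee_pos: [0.5164, 0.2636, 0.1292]
tool_rot: [-3.14, 0.102, 0.0]
force: [0.3, -1.0, -0.4]
width: 0.0274
grip_force: 0.0
t: 14.4
ee_pos: [0.5166, 0.264, 0.1292]
tool_rot: [-3.139, 0.102, -0.0]
force: [1.6, 5.2, -1.8]
width: 0.02
grip_force: 8.0
```

```bash
python3 -m handwheel '[[0.034,-0.03,-0.094,0],[0.068,0,-0.188,0],[0.068,0,-0.188,0],[0,0,0,0]]'
python3 -m handwheel '[[0.068,0,-0.188,0],[0.085,0,-0.235,0],[0.085,0,-0.235,0],[0.085,0,-0.235,0],[0.085,0,-0.235,0],[0.1,0,-0.28,0],[0,0,0,0]]'
python3 - <<'E'
from h import *
goto([.516,.2622,.128],-93.7)
im=cv2.cvtColor(imaging.read_camera("side"),4); cv2.imwrite("pics/p1.png",crop(im,160,160,320,280,5)); cv2.imwrite("pics/p1full.png",im)
E
```

```text
t: 14.8
ee_pos: [0.5266, 0.2644, 0.1548]
tool_rot: [-3.14, 0.102, -0.004]
force: [-0.1, 1.0, -0.9]
width: 0.0202
grip_force: 8.0
t: 15.5
ee_pos: [0.5527, 0.2632, 0.2258]
tool_rot: [-3.138, 0.102, -0.007]
force: [-0.3, -0.7, -0.8]
width: 0.0196
grip_force: 8.0
t 15.5 pos [0.5527 0.2632 0.2258] yaw y -93.7 tilt z [ 0.005  0.001 -1.   ] j6 1.97 w 0.0196 F [-0.31 -0.73 -0.84] grip 8.0
units [-0.739  0.07   1.952] roll -0.0
```

View pics/p1.png

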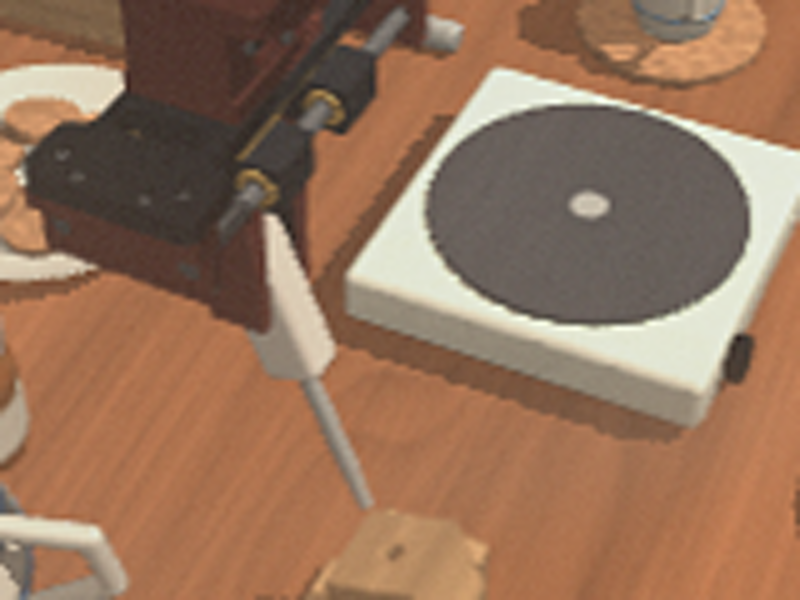

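```bash
python3 -m handwheel '[[0.08,0.1,0,0],[0.15,0.3,0,0],[0.25,0.5,0,0],[0.25,0.6,0,0],[0.3,0.6,0,0],[0.3,0.6,0,0],[0.3,0.6,0,0],[0.25,0.6,0,0]]' 0 10
python3 -m handwheel '[[0.25,0.6,0,0],[0.2,0.5,0,0],[0.15,0.3,0,0],[0.1,0.15,0,0],[0,0.05,0,0],[0,0,0,0],[0,0,0,0]]'
python3 - <<'E'
from h import *
goto([.664,-.02,.139],-93.7)
im=cv2.cvtColor(imaging.read_camera("side"),4); cv2.imwrite("pics/p2.png",crop(im,180,80,320,220,4))
E
```

```text
t: 16.35
ee_pos: [0.6317, 0.0594, 0.2223]
tool_rot: [3.139, -0.103, -0.002]
force: [0.2, 0.9, -1.4]
width: 0.0198
grip_force: 10.0
t: 17.05
ee_pos: [0.6608, -0.0188, 0.223]
tool_rot: [-3.139, 0.1, 0.001]
force: [-0.1, -0.2, -0.5]
width: 0.0198
grip_force: 10.0
t 17.05 pos [ 0.6608 -0.0188  0.223 ] yaw y -93.7 tilt z [-0.001  0.001 -1.   ] j6 1.5 w 0.0198 F [-0.13 -0.22 -0.49] grip 10.0
units [0.066 0.021 1.68 ] roll 0.0
```

View pics/p2.png

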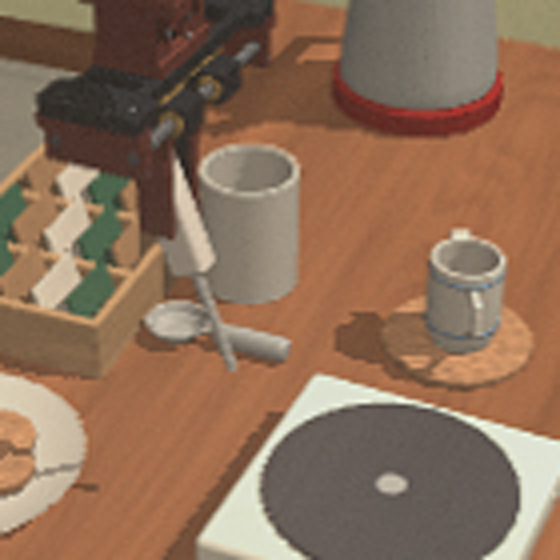

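The probe hangs clear and is still leaning, with its tip at about side pixel (238,171.6). I'll check that against the prediction, then turn it upright by nudging the tip on the warmer's far side wall.

```bash
python3 -c "
from h import *
print(proj('side',[[.617,-.016,.114],[.627,-.016,.114]]))"
python3 -m handwheel '[[0.06,0.02,0.2,0],[0,0,0.4,0],[0,0,0.4,0],[0,0,0.4,0],[0,0,0.2,0],[0,0,0.08,0],[0,0,0,0]]'
python3 -m handwheel '[[-0.1,0,0,0],[-0.1,0,0,0],[-0.1,0,0,0],[0,0,0,0]]'
python3 -m handwheel '[[-0.1,0,0,0],[-0.1,0,0,0],[-0.1,0,0,0],[0,0,0,0]]'
```

```text
[[238.27621328 171.11959157]
 [234.80222794 170.25570674]]
t: 17.8
ee_pos: [0.6641, -0.0209, 0.1387]
tool_rot: [-3.14, 0.102, 0.001]
force: [-0.4, 0.3, -1.1]
width: 0.0198
grip_force: 10.0
t: 18.2
ee_pos: [0.6492, -0.0201, 0.14]
tool_rot: [-3.14, 0.102, -0.002]
force: [1.6, -0.0, -0.4]
width: 0.0203
grip_force: 10.0
t: 18.6
ee_pos: [0.6336, -0.0191, 0.1392]
tool_rot: [-3.14, 0.102, 0.0]
force: [0.7, -1.2, 1.4]
width: 0.0204
grip_force: 10.0
```

```bash
python3 -m handwheel '[[-0.1,0,0,0],[-0.1,0,0,0],[-0.1,0,0,0],[0,0,0,0]]'
python3 -m handwheel '[[-0.08,0,0,0],[-0.08,0,0,0],[-0.06,0,0,0],[0,0,0,0],[0,0,0,0]]'
python3 -m handwheel '[[0.1,0,0,0],[0.1,0,-0.3,0],[0,0,-0.5,0],[0,0,-0.6,0],[0,0,-0.3,0],[0,0,0,0],[0,0,0,0],[0,0,0,0]]' 0 12
python3 - <<'E'
from h import *
goto([.5065,-.022,.22],-93.7)
im=cv2.cvtColor(imaging.read_camera("side"),4); cv2.imwrite("pics/p3.png",crop(im,180,80,320,220,4))
E
```

```text
t: 19.0
ee_pos: [0.6182, -0.018, 0.139]
tool_rot: [-3.14, 0.102, 0.002]
force: [1.3, 0.5, -0.1]
width: 0.0198
grip_force: 10.0
t: 19.5
ee_pos: [0.6077, -0.0174, 0.1389]
tool_rot: [-3.14, 0.102, 0.002]
force: [0.0, -0.4, -0.7]
width: 0.0198
grip_force: 10.0
t: 20.3
ee_pos: [0.6173, -0.018, 0.2225]
tool_rot: [-3.14, 0.102, 0.005]
force: [-0.6, 0.2, -1.2]
width: 0.0201
grip_force: 12.0
t 20.3 pos [ 0.6173 -0.018   0.2225] yaw y -93.7 tilt z [-0.003  0.    -1.   ] j6 1.49 w 0.0201 F [-0.6   0.2  -1.23] grip 12.0
units [-2.205  0.224  0.056] roll -0.0
```

View pics/p3.png

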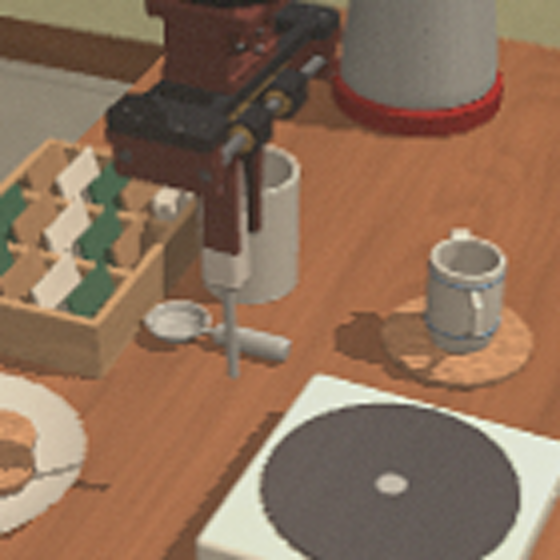

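```bash
python3 -c "
from h import *
q=proj('side',[[.6173,-.018,.1055],[.6173,-.018,.1805],[.6273,-.018,.1055],[.6173,-.008,.1055]]); print(((q-[180,80])+.5)*4-.5)"
python3 -m handwheel '[[-0.15,0.02,0,0],[-0.3,0.03,0,0],[-0.4,0.04,0,0],[-0.45,0.04,0,0],[-0.4,0.04,0,0],[-0.3,0.03,0,0],[-0.15,0.02,0,0],[-0.05,0,0,0]]'
python3 -m handwheel '[[0,0,0.3,0],[0,0,0.4,0],[0,0,0.3,0],[0,0,0,0],[0,0,0,0]]'
python3 - <<'E'
from h import *
goto([.5065,-.022,.157],-93.7)
im=cv2.cvtColor(imaging.read_camera("side"),4);tp=cv2.cvtColor(imaging.read_camera("top"),4)
cv2.imwrite("pics/p4.png",np.hstack([crop(im,230,120,320,220,4),crop(tp,215,165,305,265,4)]))
s=ctrl.read_state()["ee_pos"]
for z in(.128,.053): 
  q=proj("side",[[s[0],s[1],s[2]+.011-z]]); print(((q-[230,120])+.5)*4-.5)
E
```

```text
[[235.52596874 374.28260984]
 [234.03194178 281.18754061]
 [221.72036782 370.82795089]
 [229.65905236 382.91808155]]
t: 21.15
ee_pos: [0.5067, -0.0219, 0.2238]
tool_rot: [-3.14, 0.102, 0.001]
force: [0.2, -0.6, -0.9]
width: 0.0193
grip_force: 12.0
t: 21.65
ee_pos: [0.5083, -0.022, 0.1741]
tool_rot: [-3.14, 0.102, 0.0]
force: [0.0, 0.6, -0.7]
width: 0.0197
grip_force: 12.0
t 21.65 pos [ 0.5083 -0.022   0.1741] yaw y -93.7 tilt z [-0.  0. -1.] j6 1.46 w 0.0197 F [ 0.03  0.56 -0.69] grip 12.0
units [-0.035  0.003  0.342] roll -0.0
[[188.21990056 304.48567769]]
[[194.17782524 216.21252951]]
```

View pics/p4.png

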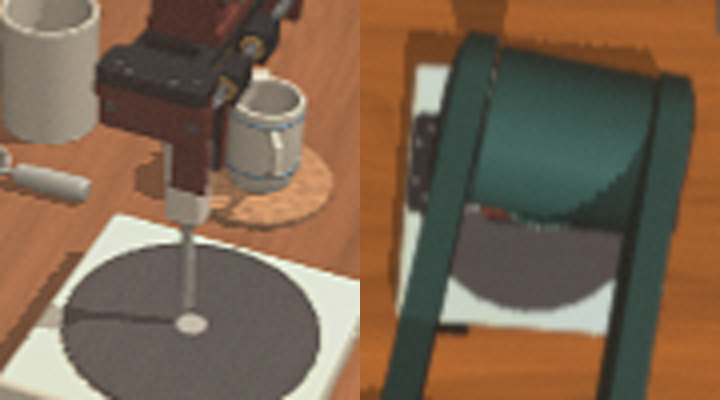

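```bash
python3 - <<'E'
from h import *
im=np.mean([cv2.cvtColor(imaging.read_camera("side"),7).astype(float) for _ in range(2)],0)
ee=ctrl.read_state()["ee_pos"]
pts=[]
for r in range(176,200):
    row=im[r,270:286]; bg=np.median(row); w=np.clip(row-bg-12,0,None); 
    if r%3==0: print(r,row.astype(int))
    if 177<=r<=193: pts.append((270+(w*np.arange(16)).sum()/w.sum(),r))
pts=np.array(pts); k,c=np.polyfit(pts[:,1],pts[:,0],1); print("slope",k,"resid",np.std(pts[:,0]-k*pts[:,1]-c))
for t in(-.05,0,.05,.1,.15):
    q=proj("side",[ee+[-.01*0-np.sin(t)*z,0,.011-np.cos(t)*z] for z in(.06,.128)]); print(t,(q[1,0]-q[0,0])/(q[1,1]-q[0,1]),q[1], "obs col at tip row",k*q[1,1]+c)
E
```

```text
177 [229 230 233 224 175 116  99 120 131 126 127 127 124 125 126 125]
180 [233 235 219 196 182 134 102 139 180 223 239 238 241 231 208 170]
183 [ 96  94  98  97  90  93 112 123 110  93  96  95  94  93  94  93]
186 [ 94  97  93  95  91  94 113 127 114  93  94  94  94  94  94  93]
189 [ 94  94  97  94  91  94 114 119 106  94  93  94  95  94  93  94]
192 [ 95  96  94  95  92  96 116 117  97  93  96  95  95  94  93  93]
195 [ 95  95  97  95  92  99 122 120  99  93  95  93  94  93  94  93]
198 [ 96  96  95  95  92 105 132 145 131 105  93  94  92  92  92  95]
slope 0.10945552903609448 resid 2.3566392788664774
-0.05 -0.12747228532431124 [274.46813068 195.10180907] obs col at tip row 277.6565838658526
0 -0.06762897953583405 [276.72321233 195.73475408] obs col at tip row 277.7258631974139
0.05 -0.009400506447151832 [278.99093525 196.2797275 ] obs col at tip row 277.785513551436
0.1 0.04755663397359318 [281.26697836 196.73525508] obs col at tip row 277.83537356364155
0.15 0.10355878053739155 [283.54696271 197.09997164] obs col at tip row 277.8752938069107
```

```bash
python3 - <<'E'
from h import *
im=imaging.read_camera("side"); g=cv2.cvtColor(im,7)
j=cv2.cvtColor(cv2.imread("pics/j1.png"),6)
m=(j[480:530,250:330]>140).astype(np.uint8); n,l,s,c=cv2.connectedComponentsWithStats(m); i=1+np.argmax(s[1:,4]); q=c[i]+[250,480]
print("spot obs side",(q+.5)/5-.5+[220,100],s[i],"pred",proj("side",[[.5065,-.022,.045]]))
e=ctrl.read_state()["ee_pos"]; print(e,proj("side",[[e[0]+.0008,e[1],.045]]))
pts=[]
for r in range(182,197):
    w=np.clip(g[r,274:281].astype(float)-98,0,None); pts.append((274+(w*np.arange(7)).sum()/w.sum(),r))
pts=np.array(pts); k,c=np.polyfit(pts[:,1],pts[:,0],1); print("slope",k,np.std(pts[:,0]-k*pts[:,1]-c),"tip col",k*196+c)
E
```

```text
spot obs side [277.39553073 200.49134078] [ 20  12  39  25 716] pred [[277.24169924 199.54834526]]
[ 0.50852519 -0.02204096  0.17483744] [[276.25585723 199.27851314]]
slope -0.04729218182949544 0.11850547481694948 tip col 276.4923612498409
```

```bash
python3 -m handwheel '[[-0.05,0,0.08,0],[0,0,0.08,0],[0,0,0.06,0],[0,0,0,0],[0,0,0,0]]'
python3 -m handwheel '[[0,0,0.03,0],[0,0,0.03,0],[0,0,0,0],[0,0,0,0],[0,0,0,0]]'
python3 -m handwheel '[[0,0,0.02,0],[0,0,0.02,0],[0,0,0,0],[0,0,0,0],[0,0,0,0]]'
```

```text
t: 22.4
ee_pos: [0.5052, -0.0218, 0.1629]
tool_rot: [-3.14, 0.102, 0.001]
force: [0.2, -1.0, -1.2]
width: 0.0201
grip_force: 12.0
t: 22.9
ee_pos: [0.5056, -0.0218, 0.1602]
tool_rot: [-3.14, 0.102, -0.001]
force: [0.6, -0.6, -0.7]
width: 0.0196
grip_force: 12.0
t: 23.4
ee_pos: [0.5054, -0.0218, 0.1581]
tool_rot: [-3.14, 0.102, -0.0]
force: [0.2, -1.4, 0.5]
width: 0.02
grip_force: 12.0
```

```bash
python3 -m handwheel '[[0,0,0.03,0],[0,0,0,0],[0,0,0,0],[0,0,0,0]]'
python3 - <<'E'
from h import *
f=[]
for _ in range(10):
    im=imaging.read_camera("side"); f.append(ctrl.read_state()["force"])
f=np.array(f); print(f.mean(0),f.std(0)); goto([.5065,-.022,.157],-93.7)
g=cv2.cvtColor(im,7); pts=[]
for r in range(186,197):
    w=np.clip(g[r,274:281].astype(float)-98,0,None); pts.append((274+(w*np.arange(7)).sum()/w.sum(),r))
pts=np.array(pts); k,c=np.polyfit(pts[:,1],pts[:,0],1); print("slope",k,"col@199",k*199+c)
cv2.imwrite("pics/p5.png",crop(cv2.cvtColor(im,4),240,150,320,220,8))
E
```

```text
t: 23.8
ee_pos: [0.5054, -0.0218, 0.1566]
tool_rot: [-3.14, 0.102, -0.0]
force: [-1.0, -0.4, 0.9]
width: 0.0198
grip_force: 12.0
[ 0.1078009  -0.28760522  1.67589774] [0.48825151 0.57333031 0.58534764]
t 24.3 pos [ 0.5054 -0.0218  0.1566] yaw y -93.7 tilt z [ 0.  0. -1.] j6 1.46 w 0.0197 F [ 0.84 -0.58  1.09] grip 12.0
units [ 0.023  0.002 -0.008] roll -0.0
slope -0.0073316736170808946 col@199 277.6816491774375
```

View pics/p5.png

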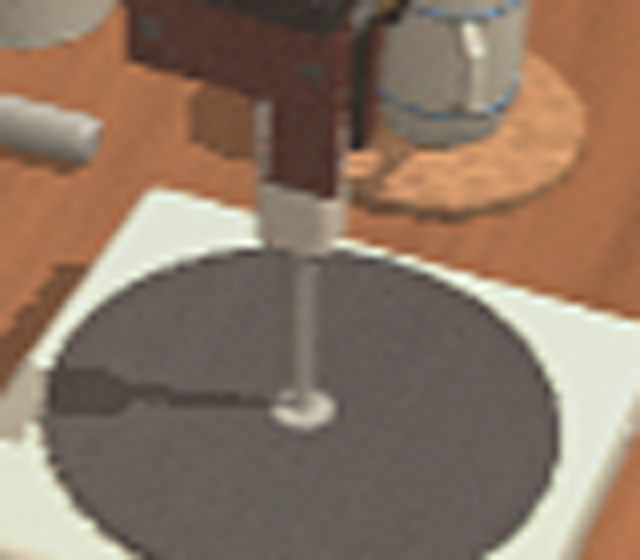

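The tip sits centred on the spot. The net push is about 2.6 N, which is roughly 4.7 mm of travel, and the probe is upright to within about 0.05 rad.

```bash
python3 -m handwheel '[[0,0,0,0],[0,0,0,0]]'; python3 -c "
from cell import workorder
print(workorder.job_done())"
```

```text
t: 24.5
ee_pos: [0.5054, -0.0218, 0.1566]
tool_rot: [-3.14, 0.102, -0.0]
force: [-0.1, -0.0, 2.3]
width: 0.0193
grip_force: 12.0
the job is handed in; nothing more can be done
None
```

The job is handed in at 24.5 s (no verdict was returned): the jug stands upright on the coaster, and the thermometer is held upright on the spot with about 2.6 N, roughly 5 mm of tip travel.

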